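# Lock the sprung cap into the tin's neck

## Robot

A 6-joint arm with a two-finger parallel gripper is mounted at the origin on the work surface. World frame = base frame: x ahead of the robot, y to its left, z up, the work surface at z = 0. Lengths are in mm, angles in rad, forces in N, time in s.
With the tool pointing down it reaches from about 275 to 750 mm from the base axis. Payload 10.2 kg.
Tool frame: the origin (TCP) lies at the very end of the fingers, on their centre line; the grasp point (between the pads) lies 19 mm behind it; z points along the fingers, y is the line along which they close (so a half turn about z gives the same grasp; the last joint's range is limited). The gripper opens to 85 mm and grips with 20 to 120 N. Pads are 22 mm wide; open, the fingers measure 114 mm over their backs; the gripper's body (76 mm by 85 mm) begins 54 mm behind the grasp point. The pads swing forward as they close: fully open they stand 13 mm farther back than shut.
Start: joints at [0.929, 0.313, 1.498, -0, 1.331, -0.223], TCP at [213.512, 479.629, 231.294] pointing down, gripper open.
Joint ranges: [-2.94, 2.94], [-0.97, 2.17], [0.19, 2.56], [-1.23, 4.37], [0.02, 3.11], [-2.88, 2.88]. Speed limits (rad/s): [2.39, 2.39, 3.01, 3.14, 3.14, 3.14].

## Interface

Orientations are given as a unit quaternion [w, x, y, z].
In Python, from rig import * gives the robot as it stands. The module is installed in compiled form; this text tells all that it offers.
- The arm moves only by the shell command python3 -m crank 'ROWS' [FORCE]. ROWS is JSON, a list that holds one entry, the list of rows, each a list of 7 numbers: the shift along the tool's x, y, z in units of 25 mm (1.0 is 25 mm), then the turn, a rotation vector about the tool's x, y, z in units of 8 degrees (1.0 is 8 degrees), then the finger opening in mm, from 0 to 85.4. A call has exactly 8 rows; each row shifts and turns the commanded pose from where the row before left it, along the tool's axes as they then stand; what a row does not reach is not made up. A row lasts 1/10 s, in which the tool goes at most 50 mm and 8.59 degrees, less where a joint would pass 70% of its speed; a pose out of reach is approached as far as the arm can. A call is refused whole if a number of a shift passes 1 or a number of a turn 1, either way. A call with a gripper value outside its range is refused whole. The fingers move at their own pace and stop on an object; FORCE is the grip in N (left out, the last holds). Time passes only in rows, so rows that do not move let the fingers close, or fill a call up. It gives the time, the measured TCP pose, the force, the opening and the grip force at its end, in the units of the state.
- sense(): the state, without advancing time (a new reading comes with each control period).
- capture(name): name is "scene" or "top" or "wrist"; returns the picture (420x560x3 uint8, blue, green, red); there is no depth.
- camera_model(name): a dict with "fx", "fy", "cx", "cy" (pixels), "k1" (the pictures are not rectified: a ray, as slopes to the right and down, at radius r is drawn at 1 + k1 r^2 times it, then the intrinsics apply), "world_from_camera" (4x4, takes a point from camera to world coordinates); the wrist camera has in their place "T_tool_cam" (4x4, takes a point from camera to tool coordinates, whose origin is the TCP and whose axes are the flange's). Camera axes: x right, y up, looking along -z (the intrinsics and any distortion apply to the point x, -y, -z); pixel columns grow to the right and rows downward; lengths in mm; the calibration is good to about 2 mm. A picture is of the moment at which its call begins: read the wrist's pose just before it. camera_model takes no time and is no camera call.
- finish_job(): hands the job in; it is judged then, once.
The state is a dict: "time_s": time; "joints": joint angles; "dq": joint speeds; "tau": joint torques, N m; "eef_pos": TCP position; "ee_rot": TCP orientation; "force": force on the tool from outside, world axes, zero at the start; "wrist_torque": the same for the moment, N m; "grip_width": opening from 0.0 (shut) to 1.0 (fully open); "grip_force": force on a finger pad.
Only numpy, scipy, OpenCV 4.12 (cv2) and the standard library are available. Lean on these libraries where they do the work, as an engineer would, in place of code of your own. Each camera call takes 0.05 s, during which the arm holds its last target. There are 200 camera calls.

## Task

Close the aluminium tin with its sprung cap: pinch the cap's two tabs together, fit its plug down into the tin's neck, press it against the rubber seal until the tongues are below the neck's lip, and let the tabs spring right out so that the cap stays locked in, level and untouched. Feel your way down, because how high the neck sits on the tin differs from tin to tin, and press gently: more than 15 N dents the thin neck. Leave the comb, the toothbrush stand and the tumbler where they are.

Things in the scene. Friction and masses are not known exactly. Their poses are not given: they have to be found in the camera images.
- tin: Round aluminium tin, 73 mm across, held fast in a chrome holder (104 mm foot plate) on the tile; it cannot move. Origin: centre of the foot plate's underside, on the tile, z up. An aluminium neck 80 mm across is pushed over its top, coaxial, stuck at a height that differs by up to 20 mm and is NOT measured.
- tin_brim (a point): Centre of the tin's brim, 60 mm above the tin's origin. The neck's inward lip is 18 mm deep with a 58 mm round bore; a 30 mm sleeve hangs from it outside the tin. The lip's underside lies 0 to 20 mm above this point (unknown). Below the lip the space is at least 69 mm across, so the tongues can spread under it.
- seal_low (a point): On the tin's axis, 84 mm above its origin. On the lip lies a black rubber seal ring (76 mm outside, 58 inside); its free top is 6 mm above the lip's top, 0 to 20 mm above this point. It gives 4.5 mm: 0.9 N at first, 1.8 N more per mm, 9 N at the bottom, then rigid. The tongues clear the lip once it is down 2 mm (4.5 N); 6 to 8 N is right, over 15 N dents the neck.
- cap: Loose sprung plastic cap, about 85 g, standing on its plug. Origin: centre of the plug's underside, z up. Plug 55.6 mm in diameter, 26 mm high, with a 3.5 mm chamfer at its foot. The tabs slide along the cap's y. Any turn about z fits the neck. Locked, the origin lies 4 mm below the lip's underside, so 56 to 76 mm above the tin's origin.
- cap_flange (a point): Centre of the top of the cap's round flange, 30 mm above the cap's origin; flange 70 mm across, 4 mm thick, its underside lands on the seal. Its flat top, outside the fins, is a place where fingertips may bear to hold the cap down while the tabs are let out.
- tab_a_fin (a point): Middle of the outer face of the +y tab's upright grip fin, 43 mm above the cap's origin. The fin stands from 30 to 56 mm above the origin, 24 mm wide along the cap's x, 5 mm thick. Outer faces of the two fins: 34 mm apart when free, 24 mm when pinched home.
- tab_b_fin (a point): The same on the -y tab. Each fin is one piece with a tongue at the plug's foot (1 to 4 mm above the cap's origin, 12 mm wide) that sticks out to 32 mm from the cap's axis when free, too wide for the bore, and draws inside the plug when pinched home.
- tab_a (a joint): Travel in m of the tab on the cap's +y side: 0 sprung fully out, 0.005 pinched home. Spring 4 N at rest, 8 N pinched home; a grip of 20 to 30 N holds both tabs home and carries the cap.
- tab_b (a joint): The same for the tab on the cap's -y side.
- comb: Orange plastic comb lying on the tile, 160 mm long along its x, 28 mm wide, 5 mm thick; origin at the middle of its underside. Leave alone.
- brush_stand: Wooden toothbrush stand with four open slots, 50 x 120 x 68 mm (x, y, z); origin at the centre of its underside. Leave alone.
- tumbler: Empty glass tumbler, 68 mm across, 90 mm tall; origin at the centre of its underside. Leave alone.
Not all that is in view belongs to the job. What is shaped like the cap but purple is not meant.

How it is judged (in metres and radians):
On the way, in this order (a step that is already met when the one before it is completed fails the run):
1. the cap is lifted clear of the tile with both tabs pinched in (value of joint each of tab_a, tab_b above 0.0035 m and height (world z) of cap above 0.03 m), for 0.2 s.
2. the cap's plug is down in the tin's neck with both tabs still pinched in (horizontal distance between cap and tin below 0.003 m and z of cap in the frame of tin below 0.08 m and value of joint each of tab_a, tab_b above 0.0035 m), for 0.1 s.
At the end, for the whole second after the job is handed in: The cap sits in the tin's neck, centred within 3 mm, level within 0.06 rad, its origin less than 80 mm above the tin's, both tabs sprung out to within 1 mm of their free position (so the tongues are under the lip), at rest and let go (horizontal distance between cap and tin below 0.003 m and z of cap in the frame of tin below 0.08 m and value of joint each of tab_a, tab_b below 0.001 m and angle between cap's own z axis and vertical below 0.06 rad and linear speed of cap below 0.01 m/s); the robot touches nothing.
It fails at once if the tin, its neck or seal takes more than 15 N from the cap or the gripper (contact force between any of cap, the arm, the fingers and tin above 15 N).
It fails at once if the comb, the toothbrush stand or the tumbler is moved by more than 15 mm (distance of any of comb, brush_stand, tumbler from where it was at the start of the episode above 0.015 m).
It also fails if it takes over 48 s, if anything falls off the work surface, if the arm or the gripper's body presses on something with over 40 N, if the wrist force passes 120 N, or if a joint passes its speed limit or range.

## Working session

There is one attempt and no reset: what is moved stays moved. The work goes in short steps, Python scripts to look and compute and a shell command to move; the robot and the scene stay as the last step left them, time stands still between calls to the robot, and variables do not carry over. Pictures are saved under pics/ and viewed, at most 10 in all, crops included, and the job is handed in when it is done.

```bash
mkdir -p pics; cat > h.py <<'E'
from rig import *
import numpy as np, cv2
from scipy.spatial.transform import Rotation as R
def tool():
    s=sense(); T=np.eye(4); q=s["ee_rot"]; T[:3,:3]=R.from_quat([q[1],q[2],q[3],q[0]]).as_matrix(); T[:3,3]=s["eef_pos"]; return T
def cam(n,T=None):
    m=camera_model(n); return m,(m["world_from_camera"] if n!="wrist" else T@np.array(m["T_tool_cam"]))
def ray(m,W,u,v):
    W=np.array(W); d=np.array([(u-m["cx"])/m["fx"],(v-m["cy"])/m["fy"]]); p=d.copy()
    for _ in range(20): p=d/(1+m["k1"]*(p@p))
    return W[:3,3],W[:3,:3]@np.array([p[0],-p[1],-1])
def plane(m,W,u,v,z):
    o,d=ray(m,W,u,v); return o+d*(z-o[2])/d[2]
def proj(m,W,P):
    c=np.linalg.inv(np.array(W))@np.append(P,1); s=np.array([c[0],-c[1]])/-c[2]; s=s*(1+m["k1"]*(s@s))
    return s*[m["fx"],m["fy"]]+[m["cx"],m["cy"]]
E
python3 - <<'E'
from h import *
s=sense(); print({k:np.round(v,3) for k,v in s.items()}); print(tool().round(3))
a=capture("scene"); b=capture("top"); c=capture("wrist")
for n,i in zip("stw",(a,b,c)): cv2.imwrite(f"pics/{n}0.png",i)
cv2.imwrite("pics/all0.png",np.vstack([np.hstack([a,b])]) [:, :]) 
for n in("scene","top","wrist"): print(n,camera_model(n))
E
```

```text
{'time_s': np.float64(0.0), 'joints': array([ 0.929,  0.313,  1.498,  0.   ,  1.331, -0.223]), 'dq': array([ 0.   ,  0.   , -0.   , -0.   ,  0.001,  0.   ]), 'tau': array([-0.0000e+00, -4.1227e+01, -2.5975e+01, -0.0000e+00,  4.0000e-03,
       -0.0000e+00]), 'eef_pos': array([213.347, 479.413, 230.717]), 'ee_rot': array([-0.   ,  0.208,  0.978, -0.001]), 'force': array([ 0.171, -0.278, -0.522]), 'wrist_torque': array([ 0.015,  0.029, -0.012]), 'grip_force': np.float64(0.0), 'grip_width': np.float64(1.005)}
[[-9.14000e-01  4.07000e-01 -1.00000e-03  2.13347e+02]
 [ 4.07000e-01  9.14000e-01 -1.00000e-03  4.79413e+02]
 [ 0.00000e+00 -1.00000e-03 -1.00000e+00  2.30717e+02]
 [ 0.00000e+00  0.00000e+00  0.00000e+00  1.00000e+00]]
scene {'fx': 412.9092614071557, 'fy': 412.9092614071557, 'cx': 284.0707466554292, 'cy': 211.307500832994, 'k1': -0.004603862163875624, 'world_from_camera': array([[ 1.62671096e-01, -8.39340509e-01,  5.18696081e-01,
         1.05252827e+03],
       [ 9.86608255e-01,  1.44724441e-01, -7.52262476e-02,
        -3.06847482e+01],
       [-1.19275632e-02,  5.23986971e-01,
[... 420 characters left out ...]
54975e-02,
         2.43440807e+01],
       [ 3.03916777e-02,  7.91733620e-02,  9.96397473e-01,
         8.89038556e+02],
       [ 0.00000000e+00,  0.00000000e+00,  0.00000000e+00,
         1.00000000e+00]])}
wrist {'fx': 318.2585372670045, 'fy': 318.2585372670045, 'cx': 284.0835347165308, 'cy': 210.28644747036003, 'k1': -0.02647534515855817, 'T_tool_cam': array([[ 1.48485633e-03,  9.53162245e-01,  3.02455831e-01,
         7.66332870e+01],
       [ 9.99998542e-01, -1.16006835e-03, -1.25347494e-03,
         8.14055946e-01],
       [-8.43895550e-04,  3.02457251e-01, -9.53162578e-01,
        -1.41578822e+02],
       [ 0.00000000e+00,  0.00000000e+00,  0.00000000e+00,
         1.00000000e+00]])}
```

View pics/t0.png

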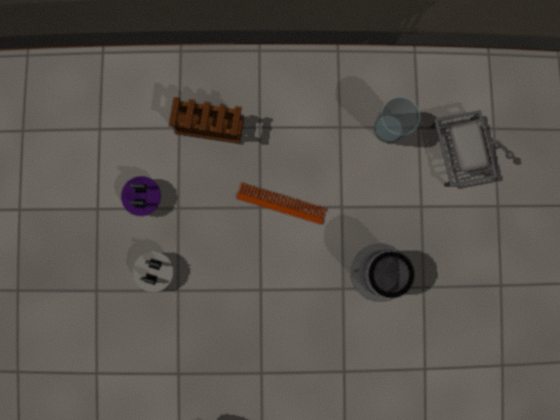

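View pics/s0.png

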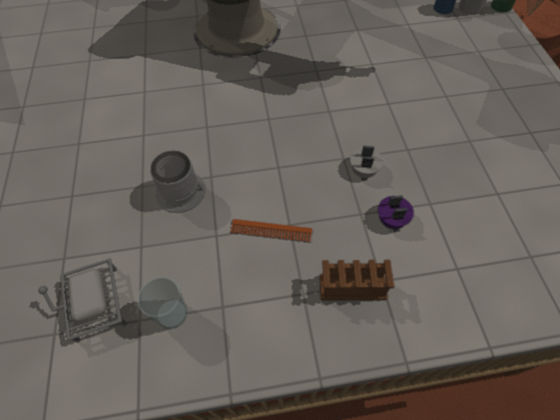

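Top view: the white cap is at (153,271) and the purple decoy at (141,196). The tin is at (390,273), the comb at (282,203), the stand at (207,119) and the tumbler at (398,118). In the scene view the white cap is at (367,160), the purple one at (396,210) and the tin at (175,178).
Could be taken for the cap: white one, top (153,271), and purple one, top (141,196). I choose the white one. Close crop to check it:

```bash
python3 - <<'E'
from h import *
t=cv2.imread("pics/t0.png"); s=cv2.imread("pics/s0.png")
f=lambda i,u,v:cv2.convertScaleAbs(cv2.resize(i[v-32:v+32,u-32:u+32],(384,384),interpolation=cv2.INTER_CUBIC),alpha=1.4)
cv2.imwrite("pics/crop1.png",np.hstack([f(t,153,271),f(t,385,273)]))
m,W=cam("top")
g=cv2.cvtColor(t,cv2.COLOR_BGR2GRAY); 
print(g[271,115:195]); print(g[235:305,140])
# dark fin blobs
mask=(g<60).astype(np.uint8); n,l,st,c=cv2.connectedComponentsWithStats(mask)
for i in range(1,n):
    if st[i,4]>15 and c[i][1]>150: print(st[i],c[i].round(1))
print(plane(m,W,153.5,271.5,30),plane(m,W,390,273,95))
E
```

```text
[ 96  96  96  95  95  95  96 100  94  97  95 100  99  94  93  94  89  89
 101 103 101  99  95  92  91  93  93  90  92  94  89  90  94  98 102 105
 108 107 109 105 105 105 102 101 103 105 107 103 105 108 106 106 106 108
 107 106 106  89  71  60  54  50  41  41  49  54  54  53  52  56  58  55
  53  55  60  83  96  97  99 100]
[100  98  99  94  90  86  87  87  86  84  84  83  83  87  86  86  85  84
  87  86  94  99 105 107 105 105 108 108 108 105 106 104  99  94  91  94
  93  91  94  95 100 101  86  77  79  93 105 105 109 105 106 106 103  89
  84  71  73  87  90  95  95  95  97  97  97  95  97  98  97  93]
[467 117  36  65 616] [488. 156.]
[512 156   8   8  38] [515.9 159.9]
[453 168   5   7  22] [454.5 170.6]
[ 121  176   57   40 1762] [147.8 196.5]
[445 182   6   4  18] [447.3 183.8]
[239 184  88  39 944] [282.4 202.1]
[ 353  249   84   50 3010] [397.2 272.2]
[163 253  26  38 518] [177.5 271.6]
[146 259  18  11 120] [154.5 263.7]
[141 273  24  12 130] [150.9 278.6]
[218 415  28   5 100] [229.9 417.5]
[535.57975186 219.22048337  30.        ] [ 531.15217812 -171.79085024   95.        ]
```

View pics/crop1.png

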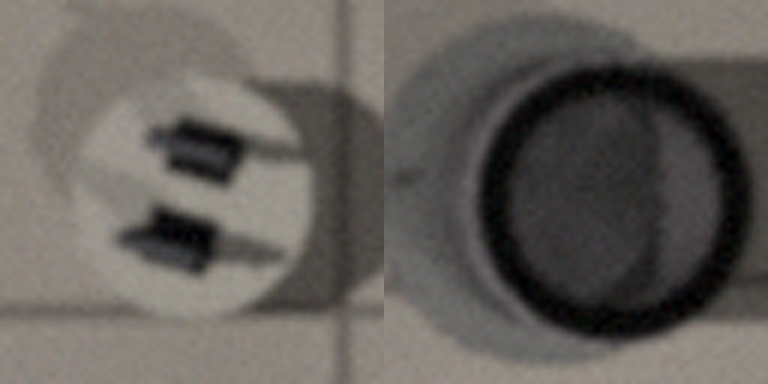

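The crop shows the white cap's disc centred at about top (153.8,271.8), with its fins tilted about 17° in the image. The seal ring is centred at about (391.5,274.5). The choice stands, so I plan the move above the cap.

```bash
cat >> h.py <<'E'
def plan(P,yawd,n):
    "rows to bring TCP to P and tool y to world azimuth yawd (mod 180), n rows"
    T=tool(); y=np.degrees(np.arctan2(T[1,1],T[0,1])); dy=(yawd-y+90)%180-90
    d=(np.array(P)-T[:3,3])/n
    print("world d",(d*n).round(1),"dyaw",round(dy,2),"tilt z",T[:3,2].round(4))
    for i in range(n):
        Rr=R.from_euler("z",dy*i/n,degrees=True).as_matrix()@T[:3,:3]
        print((Rr.T@d/25).round(2).tolist(), round(-dy/n/8,3))
E
python3 - <<'E'
from h import *
m,W=cam("top")
p=plane(m,W,153.8,271.8,30); q=plane(m,W,391.3,274.5,94)
print(p,q); plan([p[0],p[1],180],-17.1,16)
E
```

```text
[535.06527611 218.70162733  30.        ] [ 528.67699167 -174.10532252   94.        ]
world d [ 321.7 -260.8  -50.9] dyaw -83.11 tilt z [-6.e-04 -8.e-04 -1.e+00]
[-1.0, -0.27, 0.13] 0.649
[-1.02, -0.18, 0.13] 0.649
[-1.03, -0.08, 0.13] 0.649
[-1.04, 0.01, 0.13] 0.649
[-1.03, 0.1, 0.13] 0.649
[-1.02, 0.2, 0.13] 0.649
[-0.99, 0.29, 0.13] 0.649
[-0.96, 0.38, 0.13] 0.649
[-0.93, 0.46, 0.13] 0.649
[-0.88, 0.54, 0.13] 0.649
[-0.83, 0.62, 0.13] 0.649
[-0.77, 0.69, 0.13] 0.649
[-0.7, 0.76, 0.13] 0.649
[-0.63, 0.82, 0.13] 0.649
[-0.55, 0.88, 0.13] 0.649
[-0.47, 0.92, 0.13] 0.649
```

```bash
python3 -m crank '[[[-1,-0.27,0.13,0,0,0.65,85],[-1,-0.18,0.13,0,0,0.65,85],[-1,-0.08,0.13,0,0,0.65,85],[-1,0.01,0.13,0,0,0.65,85],[-1,0.1,0.13,0,0,0.65,85],[-1,0.2,0.13,0,0,0.65,85],[-0.99,0.29,0.13,0,0,0.65,85],[-0.96,0.38,0.13,0,0,0.65,85]]]' 25
python3 -m crank '[[[-0.93,0.46,0.13,0,0,0.65,85],[-0.88,0.54,0.13,0,0,0.65,85],[-0.83,0.62,0.13,0,0,0.65,85],[-0.77,0.69,0.13,0,0,0.65,85],[-0.8,0.76,0.13,0,0,0.65,85],[-0.65,0.82,0.13,0,0,0.65,85],[-0.55,0.88,0.13,0,0,0.65,85],[-0.47,0.92,0.13,0,0,0.65,85]]]'
python3 - <<'E'
from h import *
T=tool();print(sense()["force"],sense()["joints"].round(2) if hasattr(sense()["joints"],'round') else sense()["joints"])
i=capture("wrist"); cv2.imwrite("pics/w1.png",i); np.save("T1.npy",T)
m,W=cam("wrist",T); print(T.round(3)); print(proj(m,W,[535,219,30]))
E
```

```text
time_s: 0.95
eef_pos: [372.4, 350.7, 205.0]
ee_rot: [-0.0, 0.543, 0.84, -0.0]
force: [0.8, 0.1, 0.1]
grip_width: 0.997
grip_force: 0.0
time_s: 1.75
eef_pos: [533.1, 217.1, 178.9]
ee_rot: [-0.0, 0.806, 0.592, -0.0]
force: [0.1, 0.6, -0.9]
grip_width: 0.998
grip_force: 0.0
[ 0.11081401  0.58995117 -0.9459385 ] [0.18 0.47 1.42 0.   1.26 0.49]
[[ 2.99000e-01  9.54000e-01 -1.00000e-03  5.33067e+02]
 [ 9.54000e-01 -2.99000e-01 -0.00000e+00  2.17092e+02]
 [-0.00000e+00 -0.00000e+00 -1.00000e+00  1.78902e+02]
 [ 0.00000e+00  0.00000e+00  0.00000e+00  1.00000e+00]]
[284.43062658 193.9415035 ]
```

View pics/w1.png

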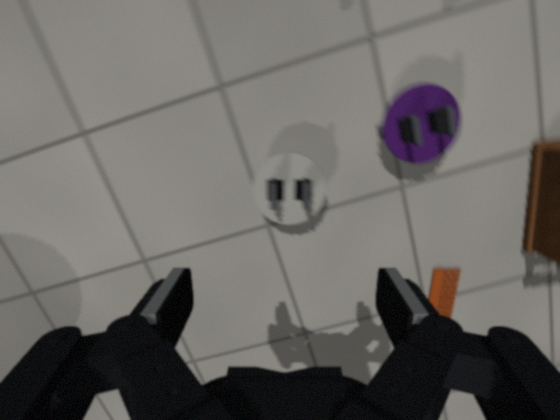

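The wrist view shows the white cap at (290,189) with its fins nearly upright in the picture. The purple cap is at (422,122).

```bash
python3 - <<'E'
from h import *
i=cv2.imread("pics/w1.png"); g=cv2.cvtColor(i,cv2.COLOR_BGR2GRAY)
c=g[145:240,245:340]; np.set_printoptions(linewidth=250)
print(g[150:240:4,245:340:3])
mask=(g<45).astype(np.uint8); n,l,st,ce=cv2.connectedComponentsWithStats(mask)
for k in range(1,n):
    if 245<ce[k][0]<340 and 145<ce[k][1]<240 and st[k,4]>20:
        print(st[k],ce[k].round(1),cv2.minAreaRect(np.argwhere(l==k)[:,::-1].astype(np.float32)))
cv2.imwrite("pics/crop2.png",cv2.convertScaleAbs(cv2.resize(i[145:240,245:340],(570,570),interpolation=cv2.INTER_CUBIC),alpha=1.3))
E
```

```text
[[121 133 134 133 135 135 134 137 129 121 123 122 122 121 122 121 122 123 121 123 121 120 122 121 121 120 121 120 120 121 119 128]
 [116 130 133 135 136 135 136 132 127 123 125 130 130 128 124 133 136 136 129 122 119 121 122 121 120 121 119 121 122 119 120 128]
 [110 123 133 135 134 136 134 131 132 135 139 139 133 126 125 130 137 142 141 139 139 129 120 121 122 122 120 118 121 121 123 127]
 [114 114 130 134 135 133 136 137 139 138 138 136 130 124 125 132 137 140 138 138 140 137 130 122 119 120 120 120 121 120 122 128]
 [119 111 124 131 134 133 137 139 140 138 137 130 125 123 126 133 139 140 140 139 140 131 127 123 118 119 119 120 119 121 123 126]
 [128 111 116 131 135 137 138 139 140 141 134 125 122 121 124 134 138 140 139 139 133 128 124 121 122 121 118 119 120 121 126 132]
 [132 116 112 128 138 139 139 139 137 132 127 124 124 123 126 132 138 140 138 138 131 124 122 122 123 123 121 119 120 125 130 134]
 [132 125 115 125 136 138 141 131 118 100  97 109 115 121 125 132 129 123 120 108  89 102 117 121 123 128 125 121 125 131 133 134]
 [133 130 124 130 140 138 135 104  61  46  37  17  4
[... 1485 characters left out ...]
4 119 131 133 135 135 135 135 133]
 [111 106 107 112 118 125 131 125 108 122 132 115  88  86  85  83  84  82  84  82  84  97 105 112 132 135 136 135 135 134 132 134]
 [123 130 132 134 135 136 134 134 117 113 132 136 135 131 124 111 110 116 105 115 126 131 133 136 135 134 136 135 133 133 132 133]
 [132 132 133 133 133 136 134 132 126 109 127 136 138 138 138 137 136 138 137 135 135 136 135 136 134 132 133 135 135 133 133 136]]
[273 180   9  20 101] [277.9 189. ] ((277.4923400878906, 189.4384765625), (19.349416732788086, 7.069979667663574), 82.87498474121094)
[297 181   7  18  99] [299.5 189.7] ((299.562255859375, 189.50389099121094), (5.925937175750732, 17.154029846191406), 3.5763344764709473)
```

View pics/crop2.png

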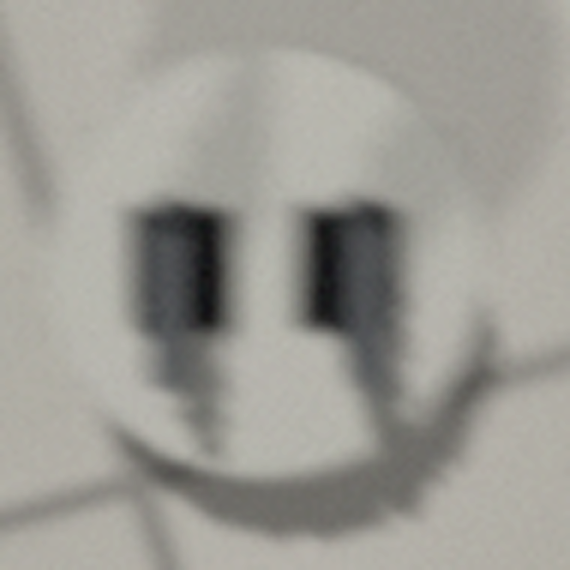

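The crop confirms the cap. The flange is centred near (289,188.5), the fin outer edges are at u≈266.7 and 312.5, and the fins are upright within about 1°.

```bash
python3 - <<'E'
from h import *
T=np.load("T1.npy"); m,W=cam("wrist",T)
a=plane(m,W,266.7,190,56);b=plane(m,W,312.5,190,56); print(a,b,np.linalg.norm(a-b),(a+b)/2)
print(plane(m,W,288.8,188.5,30)); p=plane(m,W,289.6,189.7,56); print(p)
print("edges len",plane(m,W,280,179,56),plane(m,W,280,200,56))
print((T[:3,:3].T@(plane(m,W,289.2,189,45)-T[:3,3])))
E
```

```text
[523.52632493 233.2904748   56.        ] [560.87499413 221.62507126  56.        ] 39.128055548260335 [542.20065953 227.45777303  56.        ]
[540.47228805 222.80135426  30.        ]
[542.27342937 227.70838419  56.        ]
edges len [537.25134336 239.01548107  56.        ] [531.69620996 221.44882459  56.        ]
[ 10.85660443   5.5279543  133.89648165]
```

```bash
python3 -m crank '[[[0.1,0.07,0.7,0,0,0,85],[0.1,0.07,0.7,0,0,0,85],[0.1,0.07,0.7,0,0,0,85],[0.06,0.01,0.66,0,0,0,85],[0,0,0,0,0,0,85],[0,0,0,0,0,0,85],[0,0,0,0,0,0,85],[0,0,0,0,0,0,85]]]'
python3 - <<'E'
from h import *
T=tool()
i=capture("wrist"); cv2.imwrite("pics/w2.png",i); np.save("T2.npy",T); print(T.round(3))
cv2.imwrite("pics/crop3.png",cv2.convertScaleAbs(cv2.resize(i[130:300,190:400],None,fx=3,fy=3,interpolation=cv2.INTER_CUBIC),alpha=1.3))
E
```

```text
time_s: 2.6
eef_pos: [540.7, 224.9, 111.2]
ee_rot: [0.0, 0.805, 0.593, 0.001]
force: [-0.8, 0.4, 0.1]
grip_width: 0.997
grip_force: 0.0
[[ 2.96000e-01  9.55000e-01  1.00000e-03  5.40664e+02]
 [ 9.55000e-01 -2.96000e-01  0.00000e+00  2.24903e+02]
 [ 1.00000e-03  1.00000e-03 -1.00000e+00  1.11197e+02]
 [ 0.00000e+00  0.00000e+00  0.00000e+00  1.00000e+00]]
```

View pics/crop3.png

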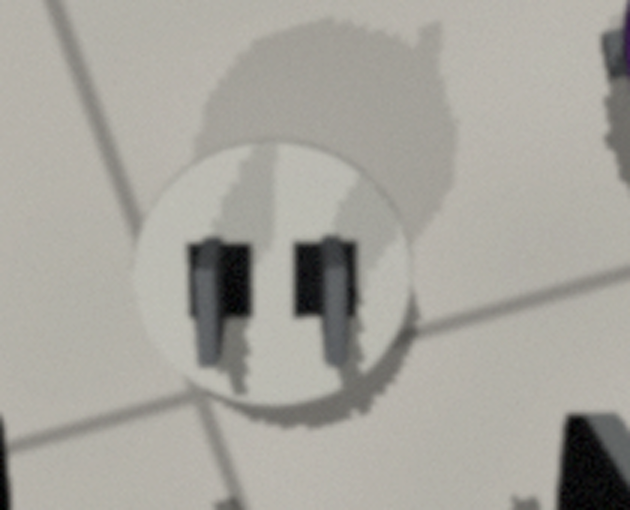

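The fins (grey) stand in black slots in the flange. The flange circle spans crop x 133–412 and y 140–407, i.e. centre (280.8,221.5). The fin tops' lower ends are at crop (209,365) and (337,365).

```bash
python3 - <<'E'
from h import *
T=np.load("T2.npy"); m,W=cam("wrist",T)
def pt(u,v,z): 
    p=plane(m,W,190+u/3,130+v/3,z); return p,(T[:3,:3].T@(p-T[:3,3])).round(1)
for n,a in dict(flL=(133,273,30),flR=(412,273,30),flT=(272,140,30),flB=(272,407,30),slotc=(272,280,30),finLouter=(200,365,56),finRouter=(347,365,56),finLi=(219,365,56),finRi=(328,365,56),ftopL=(205,240,30),ftop56=(205,268,56)).items(): print(n,*pt(*a))
c=(pt(133,273,30)[0]+pt(412,273,30)[0])/2
m2,W2=cam("top"); print(c, proj(m2,W2,c)); m3,W3=cam("scene"); print(proj(m3,W3,c))
E
```

```text
flL [506.17028413 234.83987627  30.        ] [ -0.8 -36.   81.1]
flR [572.10885473 214.46622606  30.        ] [-0.7 33.  81.2]
flT [548.9275627  256.55375554  30.        ] [32.6 -1.6 81.2]
flB [528.08020799 189.59409772  30.        ] [-37.5  -1.7  81.2]
slotc [538.46456499 222.94321246  30.        ] [-2.6 -1.6 81.2]
finLouter [519.86996822 217.18107664  56.        ] [-13.6 -17.7  55.2]
finRouter [551.52401016 207.39024607  56.        ] [-13.6  15.5  55.2]
finLi [523.96135098 215.91784851  56.        ] [-13.6 -13.4  55.2]
finRi [547.43098167 208.65851746  56.        ] [-13.6  11.2  55.2]
ftopL [525.89868523 237.69495604  30.        ] [  7.8 -18.   81.2]
ftop56 [528.29053207 238.77822104  56.        ] [  9.6 -16.   55.2]
[539.13956943 224.65305117  30.        ] [150.35801891 269.43014277]
[367.95483383 159.57989952]
```

```bash
python3 -m crank '[[[-0.09,-0.05,0.6,0,0,0,60],[0,0,0.6,0,0,0,60],[0,0,0.6,0,0,0,60],[0,0,0.6,0,0,0,60],[0,0,0.4,0,0,0,60],[0,0,0.36,0,0,0,60],[0,0,0,0,0,0,60],[0,0,0,0,0,0,60]]]' 25
python3 -m crank '[[[0,0,0,0,0,0,45],[0,0,0,0,0,0,36],[0,0,0,0,0,0,30],[0,0,0,0,0,0,20],[0,0,0,0,0,0,20],[0,0,0,0,0,0,20],[0,0,0,0,0,0,20],[0,0,0,0,0,0,20]]]' 27
```

```text
time_s: 3.45
eef_pos: [538.7, 223.1, 31.7]
ee_rot: [0.0, 0.805, 0.593, 0.0]
force: [-0.7, 0.5, -0.9]
grip_width: 0.701
grip_force: 0.0
time_s: 4.25
eef_pos: [538.7, 223.3, 32.7]
ee_rot: [0.0, 0.805, 0.594, 0.0]
force: [-3.6, -1.1, 11.8]
grip_width: 0.251
grip_force: 27.1
```

```bash
python3 -m crank '[[[0,0,-0.2,0,0,0,20],[0,0,-0.4,0,0,0,20],[0,0,-0.8,0,0,0,20],[0,0,-1,0,0,0,20],[0,0,-1,0,0,0,20],[0,0,-1,0,0,0,20],[0,0,-1,0,0,0,20],[0,0,-1,0,0,0,20]]]' 27
python3 - <<'E'
from h import *
T=tool(); i=capture("wrist"); np.save("T3.npy",T); cv2.imwrite("pics/w3.png",i)
print(sense()["force"], sense()["grip_width"])
m,W=cam("top"); 
for z in (84,94,104): print(z,plane(m,W,391.3,274.5,z))
m,W=cam("scene"); s=cv2.imread("pics/s0.png")
plan([528.7,-174,190],-17.1,16)
E
```

```text
time_s: 5.05
eef_pos: [538.3, 223.1, 192.9]
ee_rot: [0.0, 0.805, 0.593, 0.0]
force: [-0.4, 0.2, -1.0]
grip_width: 0.251
grip_force: 27.3
[0.67111955 0.9437607  3.80174109] 0.24926369130385356
84 [ 528.2306288  -176.60142038   84.        ]
94 [ 528.67699167 -174.10532252   94.        ]
104 [ 529.12335454 -171.60922467  104.        ]
world d [ -11.1 -397.4   -7.3] dyaw 0.09 tilt z [ 0.0071  0.0013 -1.    ]
[-0.96, 0.27, 0.02] -0.001
[-0.96, 0.27, 0.02] -0.001
[-0.96, 0.27, 0.02] -0.001
[-0.96, 0.27, 0.02] -0.001
[-0.96, 0.27, 0.02] -0.001
[-0.96, 0.27, 0.02] -0.001
[-0.96, 0.27, 0.02] -0.001
[-0.96, 0.27, 0.02] -0.001
[-0.96, 0.27, 0.02] -0.001
[-0.96, 0.27, 0.02] -0.001
[-0.96, 0.27, 0.02] -0.001
[-0.96, 0.27, 0.02] -0.001
[-0.96, 0.27, 0.02] -0.001
[-0.96, 0.27, 0.02] -0.001
[-0.96, 0.27, 0.02] -0.001
[-0.96, 0.27, 0.02] -0.001
```

View pics/w3.png

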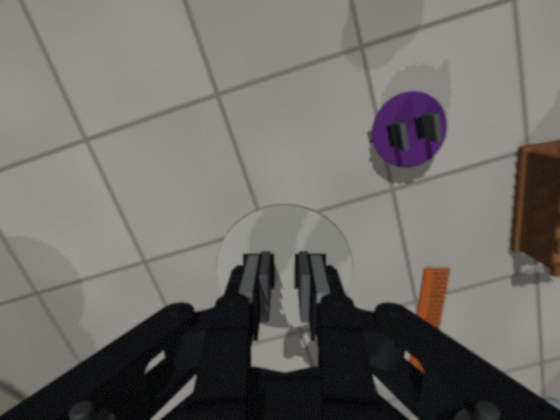

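The held cap shows in the wrist view: flange spans u 217–352 with its top edge at v=204, and the tabs are pinched. Next I go just past the tin so the wrist camera sees the neck in front of the cap.

```bash
python3 -m crank '[[[-0.6,0.14,0,0,0,0,20],[-1,0.23,0,0,0,0,20],[-1,0.23,0,0,0,0,20],[-1,0.23,0,0,0,0,20],[-1,0.23,0,0,0,0,20],[-1,0.23,0,0,0,0,20],[-1,0.23,0,0,0,0,20],[-1,0.23,0,0,0,0,20]]]'
python3 -m crank '[[[-1,0.23,0,0,0,0,20],[-1,0.23,0,0,0,0,20],[-1,0.23,0,0,0,0,20],[-1,0.23,0,0,0,0,20],[-1,0.23,0,0,0,0,20],[-1,0.23,0,0,0,0,20],[-1,0.23,0,0,0,0,20],[-1,0.23,0,0,0,0,20]]]'
python3 -m crank '[[[-1,0.23,0,0,0,0,20],[-1,0.23,0,0,0,0,20],[-0.6,0.15,0,0,0,0,20],[-0.3,0.07,0,0,0,0,20],[0,0,0,0,0,0,20],[0,0,0,0,0,0,20],[0,0,0,0,0,0,20],[0,0,0,0,0,0,20]]]'
python3 - <<'E'
from h import *
T=tool(); i=capture("wrist"); np.save("T4.npy",T); cv2.imwrite("pics/w4.png",i); print(T.round(4))
j=capture("scene"); cv2.imwrite("pics/s4.png",j)
E
```

```text
time_s: 5.9
eef_pos: [523.0, 27.0, 190.2]
ee_rot: [-0.001, 0.805, 0.593, -0.001]
force: [-0.8, 0.6, -1.3]
grip_width: 0.25
grip_force: 27.3
time_s: 6.7
eef_pos: [507.7, -177.4, 190.1]
ee_rot: [-0.001, 0.805, 0.593, -0.0]
force: [0.6, 0.5, -0.2]
grip_width: 0.254
grip_force: 27.3
time_s: 7.5
eef_pos: [503.9, -249.6, 191.4]
ee_rot: [-0.0, 0.805, 0.594, 0.0]
force: [-0.8, 0.5, -0.1]
grip_width: 0.251
grip_force: 27.3
[[ 2.947000e-01  9.556000e-01  0.000000e+00  5.038604e+02]
 [ 9.556000e-01 -2.947000e-01  0.000000e+00 -2.495906e+02]
 [ 0.000000e+00  0.000000e+00 -1.000000e+00  1.913618e+02]
 [ 0.000000e+00  0.000000e+00  0.000000e+00  1.000000e+00]]
```

View pics/w4.png

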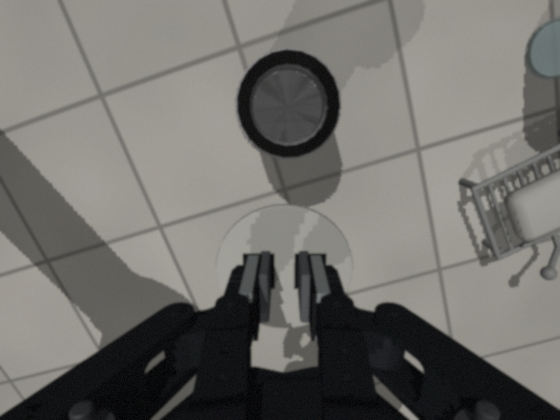

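The seal ring is at about (289,104) and clear of the held cap, whose flange is centred near u 284.5. I'll measure both with this one camera.

```bash
cat > meas.py <<'E'
from h import *
from scipy.optimize import least_squares
import sys
def ring(n,W,m,img,guess,thr):
    g=cv2.GaussianBlur(cv2.cvtColor(img,cv2.COLOR_BGR2GRAY),(3,3),0)
    nn,l,st,ce=cv2.connectedComponentsWithStats((g<thr).astype(np.uint8))
    ids=[k for k in range(1,nn) if st[k,4]>300 and np.hypot(*(ce[k]-guess))<15]
    c=max(cv2.findContours((l==ids[0]).astype(np.uint8),0,1)[0],key=len)[:,0].astype(float)
    print(n,st[ids[0]],ce[ids[0]],cv2.fitEllipse(c.astype(np.float32)))
    return c
def circ(m,W,c,z):
    P=np.array([plane(m,W,u,v,z)[:2] for u,v in c])
    r=least_squares(lambda q:np.hypot(*(P-q[:2]).T)-q[2],[*P.mean(0),38],loss="soft_l1").x; return r
if __name__=="__main__":
    T=np.load("T4.npy"); i=cv2.imread("pics/w4.png"); m,W=cam("wrist",T)
    g=cv2.cvtColor(i,cv2.COLOR_BGR2GRAY); print(g[104,225:355])
    for thr in (40,55,70):
        c=ring("w",W,m,i,(289,104),thr)
        for z in (84,94,104): print(z,circ(m,W,c,z).round(2))
    t=cv2.imread("pics/t0.png"); m2,W2=cam("top"); print(cv2.cvtColor(t,cv2.COLOR_BGR2GRAY)[274,355:430])
    # flange: Canny points near R=35 circle in plane tool z=2.7
    E=cv2.Canny(cv2.GaussianBlur(g,(3,3),0),15,35); v,u=np.nonzero(E); zf=T[2,3]-2.7
    P=np.array([T[:3,:3].T@(plane(m,W,a,b,zf)-T[:3,3]) for a,b in zip(u,v)])[:,:2]; k=np.abs(np.hypot(*P.T)-35)<4; k&=(P[:,0]>-12)
    q=least_squares(lambda q:np.hypot(*(P[k]-q[:2]).T)-q[2],[0,0,35],loss="soft_l1",f_scale=.5); print("flange in tool",k.sum(),q.x, np.median(abs(q.fun)))
E
python3 meas.py
```

```text
[155 157 156 158 156 156 157 155 153 148 137 119  86  48  20  21  17  19
  22  16  18  18  18  18  32  38  47  58  69  70  76  77  76  76  77  76
  75  77  77  76  74  76  74  75  77  76  76  75  77  77  78  73  75  75
  77  77  76  74  70  70  70  72  72  71  73  74  70  73  71  71  68  71
  70  68  72  70  71  72  72  69  70  70  72  73  72  70  70  72  73  71
  74  72  73  73  75  74  65  59  51  53  50  45  30  20  19  18  20  19
  18  20  12  18  16  29  63 104 130 143 146 147 146 146 146 146 146 146
 146 149 148 147]
w [ 239   51  100  106 3271] [288.33506573 101.42250076] ((288.26324462890625, 103.48316192626953), (99.04002380371094, 104.4300537109375), 178.88278198242188)
84 [ 531.54 -173.31   37.  ]
94 [ 531.36 -173.39   35.52]
104 [ 531.19 -173.48   34.03]
w [ 238   51  101  106 3854] [288.39128179 101.06175402] ((288.1767272949219, 103.58549499511719), (100.11238861083984, 105.6256332397461), 177.82066345214844)
84 [ 531.45 -173.39   37.42]
94 [ 531.27 -173.48   35.92]
104 [ 531.1  -173.56   34.42]
w [ 238   50  102  108 5265] [288.96353276  99.99088319] ((288.3180847167969, 103.80096435546875), (100.93895721435547, 107.06114196777344), 178.22354125976562)
84 [ 531.49 -173.62   37.84]
94 [ 531.32 -173.69   36.32]
104 [ 531.14 -173.76   34.8 ]
[61 63 65 62 59 56 58 55 56 56 61 65 59 45 20 12  8  9 17 28 40 38 38 40
 39 39 40 40 36 37 36 36 39 35 38 35 34 34 32 35 31 32 31 32 39 48 53 52
 54 49 51 54 47 38 20  8  7  6 14 32 45 52 54 52 50 49 47 41 41 45 48 54
 50 48 52]
flange in tool 498 [ 1.23084108  1.00744969 34.08515507] 0.7241829326727718
```

```bash
python3 -m crank '[[[0,0,0.5,0,0,0,20],[0,0,0.6,0,0,0,20],[0,0,0.6,0,0,0,20],[0,0,0.5,0,0,0,20],[0,0,0,0,0,0,20],[0,0,0,0,0,0,20],[0,0,0,0,0,0,20],[0,0,0,0,0,0,20]]]'
cat > m5.py <<'E'
from meas import *
import os
if not os.path.exists("T5.npy"):
    T=tool(); i=capture("wrist"); np.save("T5.npy",T); cv2.imwrite("pics/w5.png",i)
T=np.load("T5.npy"); i=cv2.imread("pics/w5.png"); print(T.round(4))
m,W=cam("wrist",T); g=cv2.GaussianBlur(cv2.cvtColor(i,cv2.COLOR_BGR2GRAY),(3,3),0).astype(float)
loc=lambda u,v,zt:(T[:3,:3].T@(plane(m,W,u,v,T[2,3]-zt)-T[:3,3]))
def fit(c0,r0,zt,angs,R0=None,thin=False):
    pts=[];A=[]
    for a in np.radians(angs):
        rs=np.arange(r0-5,r0+5,.15); val=[]
        for r in rs:
            p=T@np.array([c0[0]+r*np.cos(a),c0[1]+r*np.sin(a),zt,1]); u,v=proj(m,W,p[:3])
            if not(1<u<558 and 1<v<418): val.append(np.nan); continue
            val.append(cv2.getRectSubPix(g.astype(np.float32),(1,1),(float(u),float(v)))[0,0])
        val=np.array(val); 
        if np.isnan(val).any(): continue
        d=np.gradient(cv2.GaussianBlur(val[:,None],(1,9),1.5)[:,0]); s=d if not thin else abs(d)
        k=np.argmax(s[4:-4])+4
        if s[k]>.8: pts.append([c0[0]+rs[k]*np.cos(a),c0[1]+rs[k]*np.sin(a)]);A.append(np.degrees(a))
    P=np.array(pts); f=lambda q:np.hypot(*(P-q[:2]).T)-(q[2] if R0 is None else R0)
    q=least_squares(f,[*c0,r0],loss="soft_l1",f_scale=.2); return q.x.round(2),len(P),np.median(abs(q.fun)).round(2)
E
cat > m5b.py <<'E'
from m5 import *
c=ring("w",W,m,i,proj(m,W,[531.4,-173.5,86]),60)
for z in (84,88,94):
    r=circ(m,W,c,z); p=T[:3,:3].T@(np.array([*r[:2],z])-T[:3,3]); print(z,r.round(2),p.round(2), fit(p[:2],38,T[2,3]-z,range(0,360,3)))
for z in (1.7,2.7,3.7): print("flange",z,fit((1,1),35,z,list(range(-75,76,2)),thin=True),fit((1,1),35,z,list(range(-75,76,2)),35,True))
E
python3 m5b.py
```

```text
time_s: 8.4
eef_pos: [504.0, -250.5, 136.9]
ee_rot: [0.001, 0.805, 0.593, 0.0]
force: [0.2, 0.1, -1.0]
grip_width: 0.252
grip_force: 27.3
[[ 2.956000e-01  9.553000e-01  1.000000e-03  5.039704e+02]
 [ 9.553000e-01 -2.956000e-01 -8.000000e-04 -2.504962e+02]
 [-5.000000e-04  1.200000e-03 -1.000000e+00  1.369493e+02]
 [ 0.000000e+00  0.000000e+00  0.000000e+00  1.000000e+00]]
w [ 223   30  131  139 7586] [288.75692064  93.66266807] ((288.4962158203125, 99.2130355834961), (129.83493041992188, 137.89190673828125), 179.29074096679688)
84 [ 531.38 -173.4    37.89] [81.78  3.33 52.91] (array([81.9 ,  3.21, 38.35]), 120, np.float64(0.09))
88 [ 531.29 -173.46   37.12] [81.7   3.27 48.91] (array([81.82,  3.14, 37.55]), 120, np.float64(0.08))
94 [ 531.16 -173.55   35.95] [81.57  3.18 42.91] (array([81.69,  3.06, 36.37]), 120, np.float64(0.08))
flange 1.7 (array([ 1.31,  1.29, 34.09]), 76, np.float64(0.15)) (array([ 0.18,  1.19, 35.  ]), 76, np.float64(0.32))
flange 2.7 (array([ 0.73,  1.29, 34.35]), 76, np.float64(0.2)) (array([-0.08,  1.22, 35.  ]), 76, np.float64(0.29))
flange 3.7 (array([ 0.24,  1.28, 34.55]), 76, np.float64(0.16)) (array([-0.32,  1.24, 35.  ]), 76, np.float64(0.25))
```

```bash
python3 -m crank '[[[0.5,0.01,0,0,0,0,20],[0.7,0.02,0,0,0,0,20],[0.7,0.02,0,0,0,0,20],[0.7,0.02,0,0,0,0,20],[0.45,0.01,0,0,0,0,20],[0.2,0,0,0,0,0,20],[0,0,0,0,0,0,20],[0,0,0,0,0,0,20]]]'
python3 - <<'E'
from h import *
s=[sense() for _ in range(1)][0]; T=tool(); t=np.array([529.9,-173.3,T[2,3]]); print(s["eef_pos"],(T[:3,:3].T@(t-T[:3,3])).round(2))
i=capture("wrist"); cv2.imwrite("pics/w6.png",i); np.save("T6.npy",T)
j=capture("scene"); cv2.imwrite("pics/s6.png",j)
cv2.imwrite("pics/v6.png",np.hstack([i[150:330,180:390],cv2.resize(j[100:220,110:250],(210,180))]).repeat(1,0))
E
```

```text
time_s: 9.25
eef_pos: [529.6, -173.6, 136.3]
ee_rot: [0.0, 0.805, 0.593, -0.0]
force: [0.4, 0.1, -1.4]
grip_width: 0.256
grip_force: 27.3
[ 529.57858443 -173.62923598  136.31934812] [ 0.41  0.21 -0.  ]
```

```bash
python3 -m crank '[[[0.01,0.01,0.2,0,0,0,20],[0,0,0.2,0,0,0,20],[0,0,0.1,0,0,0,20],[0,0,0.05,0,0,0,20],[0,0,0.04,0,0,0,20],[0,0,0,0,0,0,20],[0,0,0,0,0,0,20],[0,0,0,0,0,0,20]]]'
python3 -m crank '[[[0,0,0.02,0,0,0,20],[0,0,0.02,0,0,0,20],[0,0,0.02,0,0,0,20],[0,0,0.02,0,0,0,20],[0,0,0.02,0,0,0,20],[0,0,0,0,0,0,20],[0,0,0,0,0,0,20],[0,0,0,0,0,0,20]]]'
cat > st.py <<'E'
from h import *
T=tool(); t=np.array([529.9,-173.3,T[2,3]]); s=sense(); print("tool-err",(T[:3,:3].T@(t-T[:3,3])).round(2),"z",T[2,3].round(2),"F tool",(T[:3,:3].T@np.array(s["force"])).round(2))
E
python3 st.py
```

```text
time_s: 10.15
eef_pos: [530.0, -173.1, 121.7]
ee_rot: [0.0, 0.805, 0.593, 0.0]
force: [-0.4, -0.3, -1.0]
grip_width: 0.251
grip_force: 27.3
time_s: 10.95
eef_pos: [529.9, -173.1, 119.0]
ee_rot: [0.0, 0.805, 0.593, -0.0]
force: [-0.6, -0.1, -1.4]
grip_width: 0.255
grip_force: 27.3
tool-err [-0.16  0.01  0.  ] z 119.05 F tool [-0.26 -0.58  1.39]
```

Free so far. Now down in small steps.

```bash
python3 -m crank '[[[0,0,0.02,0,0,0,20],[0,0,0.02,0,0,0,20],[0,0,0.02,0,0,0,20],[0,0,0,0,0,0,20],[0,0,0,0,0,0,20],[0,0,0,0,0,0,20],[0,0,0,0,0,0,20],[0,0,0,0,0,0,20]]]'; python3 st.py
```

```text
time_s: 11.75
eef_pos: [530.0, -173.1, 117.6]
ee_rot: [0.0, 0.805, 0.593, 0.0]
force: [0.1, 0.5, -0.7]
grip_width: 0.253
grip_force: 27.3
tool-err [-0.18 -0.02  0.  ] z 117.57 F tool [ 0.45 -0.08  0.75]
```

```bash
python3 -m crank '[[[0,0,0.02,0,0,0,20],[0,0,0.02,0,0,0,20],[0,0,0.02,0,0,0,20],[0,0,0,0,0,0,20],[0,0,0,0,0,0,20],[0,0,0,0,0,0,20],[0,0,0,0,0,0,20],[0,0,0,0,0,0,20]]]'; python3 st.py
```

```text
time_s: 12.55
eef_pos: [529.9, -173.1, 116.0]
ee_rot: [-0.0, 0.805, 0.593, -0.0]
force: [-0.8, -0.5, -1.5]
grip_width: 0.251
grip_force: 27.3
tool-err [-0.19  0.01  0.  ] z 116.04 F tool [-0.73 -0.64  1.45]
```

```bash
python3 -m crank '[[[0,0,0.02,0,0,0,20],[0,0,0.02,0,0,0,20],[0,0,0.02,0,0,0,20],[0,0,0.02,0,0,0,20],[0,0,0,0,0,0,20],[0,0,0,0,0,0,20],[0,0,0,0,0,0,20],[0,0,0,0,0,0,20]]]'; python3 st.py
```

```text
time_s: 13.35
eef_pos: [530.0, -173.1, 114.1]
ee_rot: [0.0, 0.805, 0.593, 0.0]
force: [-0.4, 0.1, -1.2]
grip_width: 0.25
grip_force: 27.3
tool-err [-0.22 -0.02 -0.  ] z 114.07 F tool [-0.01 -0.47  1.2 ]
```

```bash
python3 -m crank '[[[0,0,0.02,0,0,0,20],[0,0,0.02,0,0,0,20],[0,0,0.02,0,0,0,20],[0,0,0,0,0,0,20],[0,0,0,0,0,0,20],[0,0,0,0,0,0,20],[0,0,0,0,0,0,20],[0,0,0,0,0,0,20]]]'; python3 st.py
```

```text
time_s: 14.15
eef_pos: [529.9, -173.1, 112.6]
ee_rot: [-0.0, 0.805, 0.593, -0.0]
force: [0.0, 0.1, -1.1]
grip_width: 0.253
grip_force: 27.3
tool-err [-0.18  0.01 -0.  ] z 112.55 F tool [0.06 0.   1.1 ]
```

```bash
python3 -m crank '[[[0,0,0.02,0,0,0,20],[0,0,0.02,0,0,0,20],[0,0,0.02,0,0,0,20],[0,0,0.02,0,0,0,20],[0,0,0.02,0,0,0,20],[0,0,0,0,0,0,20],[0,0,0,0,0,0,20],[0,0,0,0,0,0,20]]]'; python3 st.py
```

```text
time_s: 14.95
eef_pos: [530.0, -173.1, 110.1]
ee_rot: [0.0, 0.805, 0.593, 0.0]
force: [-0.5, 0.4, -1.3]
grip_width: 0.25
grip_force: 27.3
tool-err [-0.18 -0.01  0.  ] z 110.08 F tool [ 0.26 -0.6   1.27]
```

```bash
python3 -m crank '[[[0,0,0.02,0,0,0,20],[0,0,0.02,0,0,0,20],[0,0,0.02,0,0,0,20],[0,0,0.02,0,0,0,20],[0,0,0.02,0,0,0,20],[0,0,0,0,0,0,20],[0,0,0,0,0,0,20],[0,0,0,0,0,0,20]]]'; python3 st.py
```

```text
time_s: 15.75
eef_pos: [530.0, -173.1, 107.6]
ee_rot: [0.0, 0.805, 0.593, -0.0]
force: [0.4, -0.0, -0.8]
grip_width: 0.25
grip_force: 27.3
tool-err [-0.18 -0.01  0.  ] z 107.56 F tool [0.06 0.37 0.79]
```

```bash
python3 -m crank '[[[0,0,0.04,0,0,0,20],[0,0,0.04,0,0,0,20],[0,0,0.04,0,0,0,20],[0,0,0.04,0,0,0,20],[0,0,0.04,0,0,0,20],[0,0,0,0,0,0,20],[0,0,0,0,0,0,20],[0,0,0,0,0,0,20]]]'; python3 st.py
```

```text
time_s: 16.55
eef_pos: [530.0, -173.1, 102.6]
ee_rot: [0.0, 0.805, 0.593, 0.0]
force: [-0.2, -0.2, -0.6]
grip_width: 0.251
grip_force: 27.3
tool-err [-0.2  -0.03  0.  ] z 102.59 F tool [-0.27 -0.17  0.59]
```

```bash
python3 -m crank '[[[0,0,0.02,0,0,0,20],[0,0,0.02,0,0,0,20],[0,0,0.02,0,0,0,20],[0,0,0.02,0,0,0,20],[0,0,0.02,0,0,0,20],[0,0,0.02,0,0,0,20],[0,0,0,0,0,0,20],[0,0,0,0,0,0,20]]]'; python3 st.py
```

```text
time_s: 17.35
eef_pos: [529.9, -173.1, 99.5]
ee_rot: [-0.0, 0.805, 0.593, 0.0]
force: [0.4, -0.0, -0.8]
grip_width: 0.249
grip_force: 27.3
tool-err [-0.19  0.01 -0.  ] z 99.54 F tool [0.12 0.43 0.84]
```

```bash
python3 -m crank '[[[0,0,0.02,0,0,0,20],[0,0,0.02,0,0,0,20],[0,0,0.02,0,0,0,20],[0,0,0.02,0,0,0,20],[0,0,0.02,0,0,0,20],[0,0,0,0,0,0,20],[0,0,0,0,0,0,20],[0,0,0,0,0,0,20]]]'; python3 st.py
```

```text
time_s: 18.15
eef_pos: [530.0, -173.1, 97.1]
ee_rot: [0.0, 0.805, 0.593, 0.0]
force: [-0.8, -0.1, -0.4]
grip_width: 0.254
grip_force: 27.3
tool-err [-0.19 -0.02  0.  ] z 97.08 F tool [-0.29 -0.71  0.45]
```

```bash
python3 -m crank '[[[0,0,0.02,0,0,0,20],[0,0,0.02,0,0,0,20],[0,0,0.02,0,0,0,20],[0,0,0.02,0,0,0,20],[0,0,0,0,0,0,20],[0,0,0,0,0,0,20],[0,0,0,0,0,0,20],[0,0,0,0,0,0,20]]]'; python3 st.py
```

```text
time_s: 18.95
eef_pos: [530.0, -173.1, 95.1]
ee_rot: [0.0, 0.805, 0.593, 0.0]
force: [-0.4, 0.2, 1.5]
grip_width: 0.257
grip_force: 27.8
tool-err [-0.18 -0.06 -0.  ] z 95.13 F tool [ 0.1  -0.43 -1.46]
```

```bash
python3 -m crank '[[[0,0,0.02,0,0,0,20],[0,0,0.02,0,0,0,20],[0,0,0.02,0,0,0,20],[0,0,0,0,0,0,20],[0,0,0,0,0,0,20],[0,0,0,0,0,0,20],[0,0,0,0,0,0,20],[0,0,0,0,0,0,20]]]'; python3 st.py; python3 st.py
```

```text
time_s: 19.75
eef_pos: [530.0, -173.2, 93.6]
ee_rot: [0.0, 0.805, 0.593, 0.0]
force: [-0.9, 0.5, 5.2]
grip_width: 0.253
grip_force: 28.2
tool-err [-0.17 -0.07 -0.  ] z 93.62 F tool [ 0.24 -1.02 -5.19]
tool-err [-0.17 -0.07 -0.  ] z 93.62 F tool [ 0.24 -1.02 -5.19]
```

Contact is about 6 N, with the seal down about 3 mm. Now I let the tabs out slowly, following the fingertips' retreat downward.

```bash
python3 -m crank '[[[0,0,0.01,0,0,0,20],[0,0,0.005,0,0,0,22],[0,0,0.005,0,0,0,24],[0,0,0.005,0,0,0,26],[0,0,0.005,0,0,0,28],[0,0,0,0,0,0,28],[0,0,0,0,0,0,28],[0,0,0,0,0,0,28]]]' 25; python3 st.py
```

```text
time_s: 20.55
eef_pos: [530.0, -173.1, 92.8]
ee_rot: [0.0, 0.805, 0.593, -0.0]
force: [0.9, -0.3, 4.9]
grip_width: 0.33
grip_force: 6.2
tool-err [-0.18 -0.01  0.  ] z 92.8 F tool [ 0.01  0.92 -4.93]
```

```bash
python3 -m crank '[[[0,0,0.005,0,0,0,29],[0,0,0.005,0,0,0,30],[0,0,0.005,0,0,0,31],[0,0,0.005,0,0,0,32],[0,0,0.005,0,0,0,33],[0,0,0,0,0,0,34],[0,0,0,0,0,0,35],[0,0,0,0,0,0,35]]]'; python3 st.py
```

```text
time_s: 21.35
eef_pos: [529.6, -172.9, 91.7]
ee_rot: [-0.001, 0.805, 0.593, -0.0]
force: [-0.3, 0.6, 0.8]
grip_width: 0.409
grip_force: 0.0
tool-err [-0.29  0.4  -0.  ] z 91.65 F tool [ 0.54 -0.45 -0.83]
```

```bash
python3 -m crank '[[[0,0,0.02,0,0,0,38],[0,0,0.02,0,0,0,38],[0,0,0.02,0,0,0,38],[0,0,0,0,0,0,38],[0,0,0,0,0,0,38],[0,0,0,0,0,0,38],[0,0,0,0,0,0,38],[0,0,0,0,0,0,38]]]'; python3 st.py
```

```text
time_s: 22.15
eef_pos: [530.0, -173.1, 90.7]
ee_rot: [0.0, 0.805, 0.593, 0.0]
force: [-0.0, 0.3, 0.6]
grip_width: 0.445
grip_force: 0.0
tool-err [-0.18 -0.01  0.  ] z 90.71 F tool [ 0.26 -0.13 -0.57]
```

```bash
python3 -m crank '[[[0,0,-0.1,0,0,0,50],[0,0,-0.3,0,0,0,55],[0,0,-0.6,0,0,0,60],[0,0,-0.8,0,0,0,60],[0,0,-0.8,0,0,0,60],[0,0,-0.6,0,0,0,60],[0,0,0,0,0,0,60],[0,0,0,0,0,0,60]]]'
python3 - <<'E'
from h import *
T=tool(); i=capture("wrist"); np.save("T7.npy",T); cv2.imwrite("pics/w7.png",i); print(T.round(3),sense()["force"])
cv2.imwrite("pics/crop7.png",cv2.convertScaleAbs(cv2.resize(i[110:310,170:410],None,fx=2.5,fy=2.5,interpolation=cv2.INTER_CUBIC),alpha=1.2))
E
```

```text
time_s: 22.95
eef_pos: [529.9, -173.1, 170.5]
ee_rot: [0.0, 0.805, 0.593, 0.0]
force: [-1.4, -0.2, -1.2]
grip_width: 0.699
grip_force: 0.0
[[ 2.9600e-01  9.5500e-01  0.0000e+00  5.2985e+02]
 [ 9.5500e-01 -2.9600e-01 -0.0000e+00 -1.7305e+02]
 [-0.0000e+00  0.0000e+00 -1.0000e+00  1.7054e+02]
 [ 0.0000e+00  0.0000e+00  0.0000e+00  1.0000e+00]] [-0.73119102  0.89405293  0.1801837 ]
```

View pics/crop7.png

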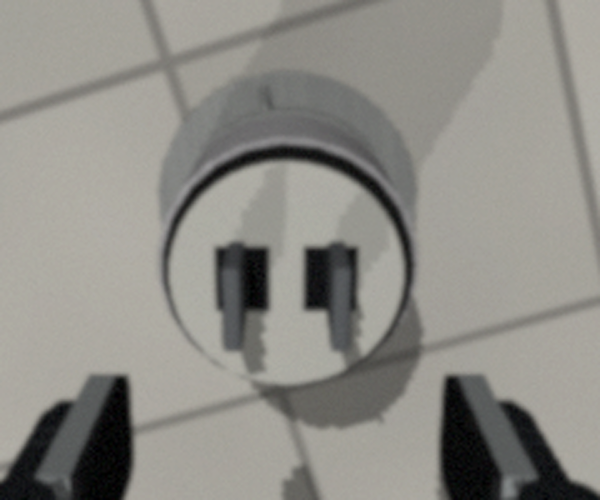

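The crop shows the cap level in the neck, with the black seal showing evenly around it. The fins are at crop x≈220–353, against the outer ends of their slots (215–268 and 305–358). Quick numeric check of the fin span against the free cap before grasping:

```bash
python3 - <<'E'
from h import *
np.set_printoptions(linewidth=220)
def span(f,Tn,v,zt):
    g=cv2.cvtColor(cv2.imread(f),cv2.COLOR_BGR2GRAY).astype(float); T=np.load(Tn); m,W=cam("wrist",T)
    r=g[v-3:v+4,245:330].mean(0); print(r.astype(int))
    us=[245+x for x in np.arange(0,84,.1) if np.interp(x,range(85),r)<105]
    for z in zt: print(f,z,round(np.linalg.norm(plane(m,W,us[0],v,T[2,3]-z)-plane(m,W,us[-1],v,T[2,3]-z)),2),us[0],us[-1])
span("pics/w2.png","T2.npy",247,[55.2])
span("pics/w7.png","T7.npy",245,[52,54])
from meas import *
from m5 import fit
E
cat > m7.py <<'E'
import m5; from m5 import *
T=np.load("T7.npy"); i=cv2.imread("pics/w7.png"); m5.T=T; m5.m,m5.W=cam("wrist",T)
m5.g=cv2.GaussianBlur(cv2.cvtColor(i,cv2.COLOR_BGR2GRAY),(3,3),0).astype(float)
for z in (77,79): print(z,fit((0,1.3),35,z,list(range(-90,91,3)),thin=True))
E
python3 m7.py
```

```text
[142 142 144 143 143 143 143 143 141 133 115  91  79  76  74  72  67  62  66  78  85  88  88  88  89  91  99 114 129 139 142 142 142 142 141 142 142 141 142 141 141 141 141 142 141 141 141 142 141 141 140 135 118  93
  78  74  73  73  72  70  71  79  84  89  97 112 128 136 139 138 135 128 119 109  98  89  83  81  85  92 102 115 127 135 136]
pics/w2.png 55.2 46.85 255.5 325.1
[121 124 127 131 136 140 142 143 143 142 142 142 137 120  97  79  75  75  73  70  65  61  69  82  87  88  88  88  91 103 120 133 139 142 141 142 142 141 142 142 141 142 142 141 141 141 141 140 141 141 141 140 140 140
 140 133 116  90  76  73  73  73  71  67  67  72  85  98 112 127 136 139 139 137 133 124 113 100  86  74  69  70  76  81  81]
pics/w7.png 52 46.39 258.7 328.9
pics/w7.png 54 46.87 258.7 328.9
[[ 2.956000e-01  9.553000e-01  1.000000e-03  5.039704e+02]
 [ 9.553000e-01 -2.956000e-01 -8.000000e-04 -2.504962e+02]
 [-5.000000e-04  1.200000e-03 -1.000000e+00  1.369493e+02]
 [ 0.000000e+00  0.000000e+00  0.000000e+00  1.000000e+00]]
[[ 2.956000e-01  9.553000e-01  1.000000e-03  5.039704e+02]
 [ 9.553000e-01 -2.956000e-01 -8.000000e-04 -2.504962e+02]
 [-5.000000e-04  1.200000e-03 -1.000000e+00  1.369493e+02]
 [ 0.000000e+00  0.000000e+00  0.000000e+00  1.000000e+00]]
77 (array([ 1.56,  1.01, 34.2 ]), 61, np.float64(0.09))
79 (array([ 0.91,  1.03, 34.48]), 61, np.float64(0.08))
```

The left-edge spacing between the fins is 42.7 px now, against 42.1 px free before, or about 42.5 px once scaled for height. So the tabs are fully out, and the robot is clear.

```bash
python3 -c "
from rig import *
print(finish_job())"
```

```text
the job is handed in; nothing more can be done
None
```

I closed the tin with the white cap and handed the job in at about 23 s of the 48 s; the call returned no verdict. The wrist picture shows the cap level in the neck with both tabs sprung out. The force while pressing read about 6 N, measured only between steps.

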